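# Heft three stone tins and hold up the heaviest

## Task

The three closed tins on the display board look alike, but one holds a much heavier stone: lift each by its handle at least 3 cm off its pad for a moment to feel its weight, in order from the robot's left to right (blue, white, red pad), and set each one you do not keep back upright and wholly on its own pad, without dropping or tipping it. Finish holding the heaviest tin up by the gripper, level and still, its underside at least 10 cm above the table, with the other two standing on their own pads. The program ends while holding it; leave the red box of stones, the rough rock and the pink ball on its foot where they are.

Things in the scene. Friction and masses are not known exactly. Their poses are not given: they have to be found in the camera images.
- board: Fixed pale wooden board, 150 (x) by 500 (y) by 12 mm, origin under its centre, on the table. Three fixed felt pads, 110 mm across, 3 mm thick (tops 15 mm above the table), at its own y = +170 mm (blue, robot's left), 0 (white), -170 mm (red, robot's right). Place and yaw (up to 0.35 rad) vary.
- tin_left: Loose closed metal tin, 1 of 3 identical: silvery, black band, brass lid; 80 mm across (lid 83), lid top 70 mm above the underside, fixed handle on the lid. A hidden stone inside can shift up to 4 mm. Two tins weigh 0.2-0.31 kg, the heaviest 0.54-0.73 kg: which is random and unseen. Origin: centre of underside, z up, x along the handle bar. Starts on the blue pad, robot's left (+y).
- tin_middle: Loose closed metal tin, 1 of 3 identical: silvery, black band, brass lid; 80 mm across (lid 83), lid top 70 mm above the underside, fixed handle on the lid. A hidden stone inside can shift up to 4 mm. Two tins weigh 0.2-0.31 kg, the heaviest 0.54-0.73 kg: which is random and unseen. Origin: centre of underside, z up, x along the handle bar. Starts on the white middle pad.
- tin_right: Loose closed metal tin, 1 of 3 identical: silvery, black band, brass lid; 80 mm across (lid 83), lid top 70 mm above the underside, fixed handle on the lid. A hidden stone inside can shift up to 4 mm. Two tins weigh 0.2-0.31 kg, the heaviest 0.54-0.73 kg: which is random and unseen. Origin: centre of underside, z up, x along the handle bar. Starts on the red pad, robot's right (-y).
- tin_left_bar (a point): Middle of tin_left's rigid dark steel handle bar, 105 mm above the underside: 68 mm long along the tin's x, 10 mm wide (y), 10 mm high, on posts 6 mm thick centred 31 mm either side; 30 mm free height under it. Pinch it here from above, fingers closing along the tin's y.
- tin_middle_bar (a point): Middle of tin_middle's rigid dark steel handle bar, 105 mm above the underside: 68 mm long along the tin's x, 10 mm wide (y), 10 mm high, on posts 6 mm thick centred 31 mm either side; 30 mm free height under it. Pinch it here from above, fingers closing along the tin's y.
- tin_right_bar (a point): Middle of tin_right's rigid dark steel handle bar, 105 mm above the underside: 68 mm long along the tin's x, 10 mm wide (y), 10 mm high, on posts 6 mm thick centred 31 mm either side; 30 mm free height under it. Pinch it here from above, fingers closing along the tin's y.
- stone_box: Bystander, loose: open red plastic box of pale stones, 90 by 120 by 40 mm, origin under its centre. Leave alone.
- geode: Bystander, loose: dark grey rough rock with violet crystal tips on top, 92 mm across, 70 mm high, origin under its centre. Leave alone.
- globe: Bystander, loose: pink polished stone ball 60 mm across on a small wooden foot 68 mm across, 70 mm high in all, origin under its centre. Leave alone.
Not all that is in view belongs to the job. Leave any green, orange or turquoise look-alike of the tin_middle alone.

How it is judged (in metres and radians):
On the way, in this order (a step that is already met when the one before it is completed fails the run):
1. the left tin is hefted: lifted in the fingers at least 27 mm off its pad for 0.3 s (height (world z) of tin_left above 0.042 m and contact force between tin_left and the fingers above 1 N), for 0.3 s.
2. the middle tin is hefted: lifted in the fingers at least 27 mm off its pad for 0.3 s (height (world z) of tin_middle above 0.042 m and contact force between tin_middle and the fingers above 1 N), for 0.3 s.
3. the right tin is hefted: lifted in the fingers at least 27 mm off its pad for 0.3 s (height (world z) of tin_right above 0.042 m and contact force between tin_right and the fingers above 1 N), for 0.3 s.
At the end, for the whole second after the job is handed in: Heaviest tin in the fingers, underside over 97 mm above the table, tilt under 0.35 rad, under 0.05 m/s, touching nothing else; the other two (each under 4.1 N on the board) upright within 0.1 rad, at rest, free of the fingers, within 22 mm of their starts (((height (world z) of tin_left above 0.097 m and contact force between tin_left and the fingers above 1 N and angle between tin_left's own z axis and vertical below 0.35 rad and linear speed of tin_left below 0.05 m/s and contact force between tin_left and board below 0.1 N and contact force between tin_left and stone_box below 0.1 N and contact force between tin_left and geode below 0.1 N and contact force between tin_left and globe below 0.1 N and contact force between tin_left and tin_middle below 0.1 N and distance of each of tin_middle, tin_right from where it was at the start of the episode below 0.022 m and angle between each of tin_middle, tin_right's own z axis and vertical below 0.1 rad and linear speed of each of tin_middle, tin_right below 0.02 m/s and contact force between each of tin_middle, tin_right and the fingers below 0.1 N and contact force between tin_middle and board between 1 and 4.1 N and contact force between tin_left and tin_right below 0.1 N and contact force between tin_right and board between 1 and 4.1 N) or (height (world z) of tin_middle above 0.097 m and contact force between tin_middle and the fingers above 1 N and angle between tin_middle's own z axis and vertical below 0.35 rad and linear speed of tin_middle below 0.05 m/s and contact force between tin_middle and board below 0.1 N and contact force between tin_middle and stone_box below 0.1 N and contact force between tin_middle and geode below 0.1 N and contact force between tin_middle and globe below 0.1 N and contact force between tin_middle and tin_left below 0.1 N and distance of each of tin_left, tin_right from where it was at the start of the episode below 0.022 m and angle between each of tin_left, tin_right's own z axis and vertical below 0.1 rad and linear speed of each of tin_left, tin_right below 0.02 m/s and contact force between each of tin_left, tin_right and the fingers below 0.1 N and contact force between tin_left and board between 1 and 4.1 N and contact force between tin_middle and tin_right below 0.1 N and contact force between tin_right and board between 1 and 4.1 N) or (height (world z) of tin_right above 0.097 m and contact force between tin_right and the fingers above 1 N and angle between tin_right's own z axis and vertical below 0.35 rad and linear speed of tin_right below 0.05 m/s and contact force between tin_right and board below 0.1 N and contact force between tin_right and stone_box below 0.1 N and contact force between tin_right and geode below 0.1 N and contact force between tin_right and globe below 0.1 N and contact force between tin_right and tin_left below 0.1 N and distance of each of tin_left, tin_middle from where it was at the start of the episode below 0.022 m and angle between each of tin_left, tin_middle's own z axis and vertical below 0.1 rad and linear speed of each of tin_left, tin_middle below 0.02 m/s and contact force between each of tin_left, tin_middle and the fingers below 0.1 N and contact force between tin_left and board between 1 and 4.1 N and contact force between tin_right and tin_middle below 0.1 N and contact force between tin_middle and board between 1 and 4.1 N))); the arm keeps its last pose, push and grip.
It fails at once if a tin is tipped by more than 0.7 rad (angle between any of tin_left, tin_middle, tin_right's own z axis and vertical above 0.7 rad).
It fails at once if a tin is dropped (falls freely from about 20 mm or more) ((linear speed of tin_left above 0.6 m/s and contact force between tin_left and the fingers below 0.1 N) or (linear speed of tin_middle above 0.6 m/s and contact force between tin_middle and the fingers below 0.1 N) or (linear speed of tin_right above 0.6 m/s and contact force between tin_right and the fingers below 0.1 N)).
It fails at once if a bystander is moved by more than 25 mm (distance of any of stone_box, geode, globe from where it was at the start of the episode above 0.025 m).
It also fails if it takes over 72 s, if anything falls off the work surface, if the arm or the gripper's body presses on something with over 40 N, if the wrist force passes 120 N, or if a joint passes its speed limit or range.

## Robot

A 7-joint arm with a two-finger parallel gripper is mounted at the origin on the work surface. World frame = base frame: x ahead of the robot, y to its left, z up, the work surface at z = 0. Lengths are in mm, angles in rad, forces in N, time in s.
With the tool pointing down it reaches from about 425 to 950 mm from the base axis. Payload 4.7 kg.
Tool frame: the origin (TCP) lies at the very end of the fingers, on their centre line; the grasp point (between the pads) lies 19 mm behind it; z points along the fingers, y is the direction in which the jaws open and shut (so a half turn about z gives the same grasp; the last joint's range is limited). The gripper opens to 85 mm and grips with 20 to 120 N. Pads are 22 mm wide; open, the fingers measure 114 mm over their backs; the gripper's body (76 mm by 85 mm) begins 54 mm behind the grasp point. The pads swing forward as they close: fully open they stand 13 mm farther back than shut.
Start: joints at [-1.243, 0.469, -0.049, 1.532, 0.024, 1.141, -0.082], TCP at [235.723, 632.521, 231.335] pointing down, gripper open.
Joint ranges: [-2.59, 2.59], [-0.33, 1.99], [-1.39, 1.29], [0.1, 2.45], [-1.04, 4.18], [0.21, 1.99], [-2.66, 2.66]. Speed limits (rad/s): [2.57, 2.57, 3.14, 3.14, 3.14, 3.14, 3.14].

## Interface

Orientations are given as a rotation vector (axis times angle).
In Python, from station import manip gives the robot as it stands.
- The arm moves only by the tool arm_command, never from a script. Its argument "targets" is a list of rows, each an object with "fingers": the opening, from 0 (shut) to 1 (fully open); "offset": the shift along the tool's x, y, z in m, a list of three; "rotation": the turn, a rotation vector about the tool's x, y, z in rad, a list of three. A call has 1 to 10 rows; each row shifts and turns the commanded pose from where the row before left it, along the tool's axes as they then stand; what a row does not reach is not made up. A row lasts 1/10 s, in which the tool goes at most 50 mm and 8.59 degrees, less where a joint would pass 70% of its speed; a pose out of reach is approached as far as the arm can. A call with a gripper value outside its range is refused whole. The fingers move at their own pace and stop on an object; the grip force is fixed at half the most. Time passes only in rows, so rows that do not move let the fingers close. It gives the time, the measured TCP pose, the force and the opening at its end, in the units of the state.
- manip.get_obs(): the state, without advancing time (a new reading comes with each control period).
- manip.get_image(name): name is "scene" or "top" or "wrist"; returns the picture (400x640x3 uint8, red, green, blue); there is no depth.
- manip.get_calibration(name): a dict with "K" (3x3 intrinsics, pixels), "world_to_cam" (4x4, takes a point from world to camera coordinates); the wrist camera has in their place "mount" (4x4, takes a point from camera to tool coordinates, whose origin is the TCP and whose axes are the flange's). Camera axes: x right, y down, z forward; pixel columns grow to the right and rows downward; lengths in mm; the calibration is good to about 2 mm. A picture is of the moment at which its call begins: read the wrist's pose just before it. get_calibration takes no time and is no camera call.
- manip.hand_in(): hands the job in, once; it reports no verdict.
Trained networks look in the newest picture that a camera, given by its name, has taken for a name from the list of things; names that differ only in an ending like _2 or _b are one class to them, and where a whole thing is asked for, a point or a joint stands for the part that bears it (a point fixed in the world has none). Each returns a list of dicts, best first, with "conf" (0 to 1); they miss things now and then, are a little off and sometimes report something else, mostly with a low value. They report only what shows in the picture. A call takes as long as a camera call. They do not tell look-alikes from the thing itself.
- manip.find_in(thing, camera): "rect" ([left, top, right, bottom] in pixels, round what is visible of it).
- manip.landmark_of(thing, camera): "uv" ([column, row] in pixels: a listed point, or the origin of a listed thing).
The state is a dict: "time_s": time; "joint_pos": joint angles; "joint_vel": joint speeds; "effort": joint torques, N m; "tcp_pos": TCP position; "eef_rot": TCP orientation; "contact_force": force on the tool from outside, world axes, zero at the start; "torque": the same for the moment, N m; "gripper_width": opening from 0.0 (shut) to 1.0 (fully open).
Only numpy, scipy, OpenCV 4.12 (cv2) and the standard library are available. Lean on these libraries where they do the work, as an engineer would, in place of code of your own. Each camera call takes 0.05 s, during which the arm holds its last target.

## Working session

There is one attempt and no reset: what is moved stays moved. The work goes in short steps, Python scripts to look and compute and a tool call to move; the robot and the scene stay as the last step left them, time stands still between calls to the robot, and variables do not carry over. Pictures are saved under pics/ and viewed, and the job is handed in when it is done.

Besides the shell and the picture viewer there is one more tool, called after "Request:" in YAML: its name, and indented under it one key for each argument. arm_command: Moves the arm, as the interface text tells. Its arguments: {"type":"object","properties":{"targets":{"type":"array"}},"required":["targets"]}

```bash
mkdir -p pics; python3 - <<'E'
from station import manip
import cv2
print(manip.get_obs())
for n in ("scene","top"):
    im=manip.get_image(n); cv2.imwrite(f"pics/{n}0.png",im[:,:,::-1])
    c=manip.get_calibration(n); print(n,c)
    for t in ("tin_left","tin_middle","tin_right"):
        print(t,manip.find_in(t,n)[:4], manip.landmark_of(t+"_bar",n)[:5])
    print(manip.landmark_of("board",n)[:2])
E
```

```text
{'time_s': 0.0, 'joint_pos': array([-1.24292297,  0.46943311, -0.04860165,  1.53372711,  0.02411505,
        1.14097799, -0.08233109]), 'joint_vel': array([-1.54215890e-03,  7.58049786e-05, -6.46321405e-04, -1.11154505e-03,
        3.88565614e-04,  5.84793662e-04, -9.18619653e-04]), 'effort': array([ 3.49115790e-04, -5.10317767e+01, -4.64873482e-02, -2.37713134e+01,
        1.06546754e-02,  7.60552852e-03, -3.00120377e-06]), 'tcp_pos': array([235.52814804, 631.94008373, 230.25300882]), 'eef_rot': array([-5.57382454e-01, -3.09148055e+00,  3.04896664e-03]), 'contact_force': array([-0.81391636, -0.19719137,  0.21624246]), 'torque': array([0.02168643, 0.01043126, 0.01331592]), 'gripper_width': 1.0022774378138346}
scene {'K': array([[409.63264902,   0.        , 317.06158493],
       [  0.        , 409.63264902, 189.95468315],
       [  0.        ,   0.        ,   1.        ]]), 'world_to_cam': array([[-6.97268560e-01,  7.16776780e-01,  6.89950066e-03,
         3.51087989e+02],
       [ 5.02089088e-01,  4.95248271e-01, -7.08968051e-01,
        -2.21329293e+02],
       [-5.11588802e-01, -4.
[... 1328 characters left out ...]
      1.08834023e+03],
       [ 0.00000000e+00,  0.00000000e+00,  0.00000000e+00,
         1.00000000e+00]])}
tin_left [{'rect': [279.5, 192.2, 313.6, 231.2], 'conf': 0.67}] [{'uv': [295.0, 205.2], 'conf': 0.86}]
tin_middle [{'rect': [351.4, 200.7, 391.8, 240.4], 'conf': 0.91}, {'rect': [299.4, 285.7, 338.3, 322.6], 'conf': 0.85}, {'rect': [426.2, 282.7, 472.9, 325.5], 'conf': 0.78}, {'rect': [353.6, 271.1, 397.5, 310.7], 'conf': 0.56}] [{'uv': [456.0, 304.9], 'conf': 0.94}, {'uv': [376.3, 220.0], 'conf': 0.82}, {'uv': [377.7, 289.4], 'conf': 0.73}, {'uv': [321.0, 304.7], 'conf': 0.57}]
tin_right [{'rect': [426.2, 210.9, 468.9, 249.5], 'conf': 0.79}] []
[{'uv': [370.2, 223.9], 'conf': 0.67}]
```

View pics/top0.png

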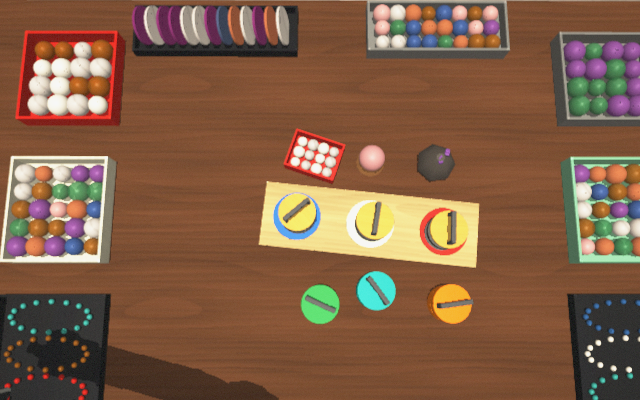

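View pics/scene0.png

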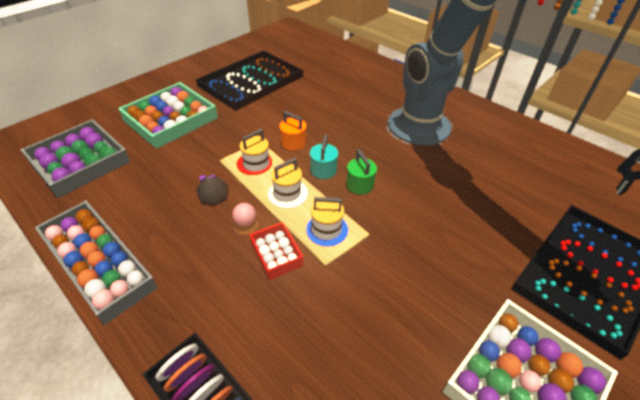

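```bash
python3 - <<'E'
import cv2
im=cv2.imread('pics/top0.png')[170:340,250:490]
cv2.imwrite('pics/crop0.png',cv2.resize(im,None,fx=3.3,fy=3.3,interpolation=cv2.INTER_CUBIC))
E
```

```text
(no output)
```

View pics/crop0.png

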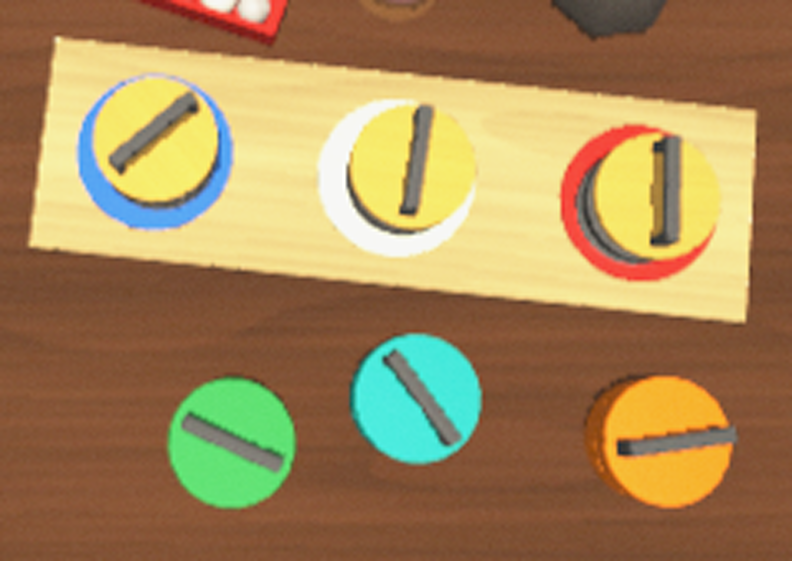

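The brass-lidded tins on the pads are at top-view pixels left (296,209), middle (376,220) and right (450,229). The things they could be mistaken for are green (320,304), turquoise (376,291) and orange (451,303), all off the board. The crop confirms yellow lids on the blue, white and red pads.

```bash
cat > h.py <<'E'
import numpy as np, cv2
from scipy.spatial.transform import Rotation as R
from station import manip
def ray(uv,K,w2c,z):
    d=np.linalg.inv(K)@np.array([uv[0],uv[1],1.]); Rm=w2c[:3,:3]; o=-Rm.T@w2c[:3,3]; d=Rm.T@d
    return o+d*(z-o[2])/d[2]
def wristcal(obs):
    c=manip.get_calibration("wrist"); T=np.eye(4); T[:3,:3]=R.from_rotvec(obs['eef_rot']).as_matrix(); T[:3,3]=obs['tcp_pos']
    return c['K'],np.linalg.inv(T@c['mount'])
def go(obs,target,yaw):
    """tool-axes offset (m) and z-rotation to reach world target w/ tool x along yaw (mod pi), pointing down"""
    R0=R.from_rotvec(obs['eef_rot']); best=None
    for k in (0,np.pi):
        a=yaw+k; x=np.array([np.cos(a),np.sin(a),0]); z=np.array([0,0,-1.]); Rt=R.from_matrix(np.c_[x,np.cross(z,x),z])
        rv=(R0.inv()*Rt).as_rotvec()
        off=R0.inv().apply(np.array(target)-obs['tcp_pos'])/1000
        if best is None or abs(rv[2])<abs(best[1][2]): best=(off,rv)
    return best
E
python3 - <<'E'
from h import *
c=manip.get_calibration("top");K,W=c['K'],c['world_to_cam']
ends={'L':((115,165),(195,100)),'M':((425,108),(410,210)),'R':((673,140),(664,240))}
for n,(a,b) in ends.items():
    P=[ray((np.array(e)/3.3+[250,170]),K,W,123) for e in (a,b)]
    d=P[1]-P[0]; print(n,((P[0]+P[1])/2).round(1),'len',np.linalg.norm(d).round(1),'yaw',np.arctan2(d[1],d[0]).round(3))
print([ray(u,K,W,12)[:2].round(0) for u in ((370,224),)])
for n,u in (('blue',(297,216)),('white',(371,223)),('red',(444,231))): print(n,ray(u,K,W,15).round(0))
obs=manip.get_obs();M=R.from_rotvec(obs['eef_rot']).as_matrix();print(M.round(3)); print(manip.get_calibration("wrist"))
E
```

```text
L [562.6  92.7 123. ] len 65.8 yaw -0.879
M [545.6 -74.2 123. ] len 66.4 yaw 2.977
R [ 525.7 -233.   123. ] len 64.4 yaw 3.007
[array([548., -71.])]
blue [566.  97.  15.]
white [550. -74.  15.]
red [ 531. -241.   15.]
[[-0.937  0.349 -0.   ]
 [ 0.349  0.937  0.   ]
 [ 0.     0.    -1.   ]]
{'K': array([[343.98205605,   0.        , 320.45557881],
       [  0.        , 343.98205605, 201.32440765],
       [  0.        ,   0.        ,   1.        ]]), 'mount': array([[ 1.00300382e-04, -9.44409273e-01, -3.28772133e-01,
         8.46482953e+01],
       [ 9.99999564e-01, -2.10671429e-04,  9.10236478e-04,
        -1.39798224e-01],
       [-9.28898666e-04, -3.28772081e-01,  9.44408839e-01,
        -1.43104103e+02],
       [ 0.00000000e+00,  0.00000000e+00,  0.00000000e+00,
         1.00000000e+00]])}
```

```bash
python3 - <<'E'
from h import *
o=manip.get_obs(); print(go(o,[562.6,92.7,240],-0.879))
E
```

```text
(array([-0.49481723, -0.39164159, -0.00870412]), array([ 5.69074617e-05, -4.99793645e-05,  5.22203170e-01]))
```

Request:
arm_command:
  targets:
    - {"fingers":1,"offset":[-0.0353,-0.028,-0.001],"rotation":[0,0,0]}
    - {"fingers":1,"offset":[-0.0353,-0.028,-0.001],"rotation":[0,0,0]}
    - {"fingers":1,"offset":[-0.0353,-0.028,-0.001],"rotation":[0,0,0]}
    - {"fingers":1,"offset":[-0.0353,-0.028,-0.001],"rotation":[0,0,0]}
    - {"fingers":1,"offset":[-0.0353,-0.028,-0.001],"rotation":[0,0,0]}
    - {"fingers":1,"offset":[-0.0353,-0.028,-0.001],"rotation":[0,0,0]}
    - {"fingers":1,"offset":[-0.0353,-0.028,-0.001],"rotation":[0,0,0]}
    - {"fingers":1,"offset":[-0.0353,-0.028,-0.001],"rotation":[0,0,0]}
    - {"fingers":1,"offset":[-0.0353,-0.028,-0.001],"rotation":[0,0,0]}
    - {"fingers":1,"offset":[-0.0353,-0.028,0],"rotation":[0,0,0]}

```text
time_s: 1.8
tcp_pos: [469.5, 245.3, 240.8]
eef_rot: [0.557, 3.091, 0.002]
contact_force: [1.1, 0.4, 0.1]
gripper_width: 1.0
```

Request:
arm_command:
  targets:
    - {"fingers":1,"offset":[-0.0353,-0.028,0],"rotation":[0,0,0]}
    - {"fingers":1,"offset":[-0.0353,-0.028,0],"rotation":[0,0,0]}
    - {"fingers":1,"offset":[-0.0353,-0.028,0],"rotation":[0,0,0]}
    - {"fingers":1,"offset":[-0.0353,-0.028,0],"rotation":[0,0,0]}
    - {"fingers":1,"offset":[0,0,0],"rotation":[0,0,0.13]}
    - {"fingers":1,"offset":[0,0,0],"rotation":[0,0,0.13]}
    - {"fingers":1,"offset":[0,0,0],"rotation":[0,0,0.13]}
    - {"fingers":1,"offset":[0,0,0],"rotation":[0,0,0.13]}
    - {"fingers":1,"offset":[0,0,0],"rotation":[0,0,0]}
    - {"fingers":1,"offset":[0,0,0],"rotation":[0,0,0]}

```text
time_s: 2.8
tcp_pos: [561.9, 92.8, 240.4]
eef_rot: [1.329, 2.846, 0.0]
contact_force: [0.4, -0.4, -0.4]
gripper_width: 0.997
```

```bash
cat > look.py <<'E'
from h import *
import sys
t,fn=sys.argv[1],sys.argv[2]
o=manip.get_obs(); im=manip.get_image("wrist"); cv2.imwrite(f"pics/{fn}.png",im[:,:,::-1])
K,W=wristcal(o)
print(o['tcp_pos'].round(1),o['contact_force'].round(2),o['joint_pos'].round(2))
for d in manip.landmark_of(t+"_bar","wrist")[:3]: print('bar',d,ray(d['uv'],K,W,120).round(1))
for d in manip.landmark_of(t,"wrist")[:3]: print('tin',d,ray(d['uv'],K,W,15).round(1))
for d in manip.find_in(t,"wrist")[:3]: print(d)
E
python3 look.py tin_left wL
```

```text
[561.9  92.8 240.4] [ 0.4  -0.42 -0.43] [-0.49  0.29  0.31  1.79 -0.1   1.07  0.56]
bar {'uv': [323.4, 194.1], 'conf': 0.62} [564.4  93.8 120. ]
tin {'uv': [327.1, 163.6], 'conf': 0.79} [567.6  97.8  15. ]
{'rect': [281.1, 129.1, 373.9, 237.1], 'conf': 0.57}
```

View pics/wL.png

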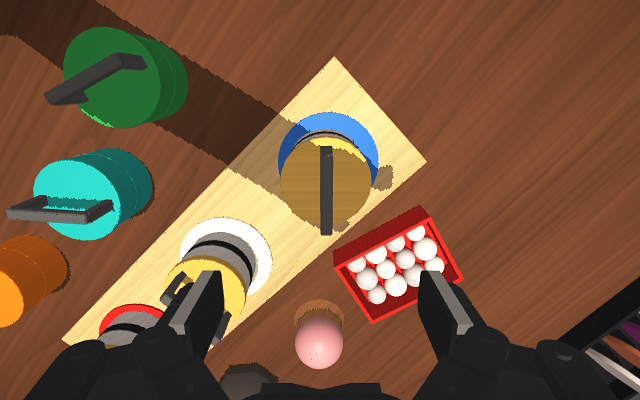

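The wrist view shows the left tin's bar at column 326, rows 147-235, upright in the picture, so it lies along tool x.

```bash
python3 - <<'E'
from h import *
o=manip.get_obs();K,W=wristcal(o)
a,b=ray((326.5,148),K,W,124),ray((326,235),K,W,124); c=(a+b)/2; d=b-a; y=np.arctan2(d[1],d[0])
print(c,np.linalg.norm(d),y); print(go(o,[c[0],c[1],101],y))
E
```

```text
[564.85674815  96.51570375 124.        ] 72.23565446113608 -0.8755615883680058
(array([0.00108539, 0.00480413, 0.13931262]), array([ 7.08126314e-05, -1.33881050e-04, -1.46044517e-04]))
```

Request:
arm_command:
  targets:
    - {"fingers":1,"offset":[0.001,0.003,0.035],"rotation":[0,0,0]}
    - {"fingers":1,"offset":[0,0,0.04],"rotation":[0,0,0]}
    - {"fingers":1,"offset":[0,0,0.035],"rotation":[0,0,0]}
    - {"fingers":1,"offset":[0,0,0.018],"rotation":[0,0,0]}
    - {"fingers":1,"offset":[0,0,0.01],"rotation":[0,0,0]}
    - {"fingers":0.4,"offset":[0,0,0],"rotation":[0,0,0]}
    - {"fingers":0.4,"offset":[0,0,0],"rotation":[0,0,0]}
    - {"fingers":0.4,"offset":[0,0,0],"rotation":[0,0,0]}

```text
time_s: 3.8
tcp_pos: [564.6, 95.5, 103.7]
eef_rot: [1.333, 2.843, 0.003]
contact_force: [-0.7, -0.7, 0.3]
gripper_width: 0.513
```

```bash
python3 look.py tin_left wL2
```

```text
[564.6  95.5 103.7] [-0.68 -0.67  0.29] [-0.45  0.45  0.28  1.92 -0.17  0.79  0.61]
bar {'uv': [320.6, 292.0], 'conf': 0.62} [565.2  95.  120. ]
tin {'uv': [318.4, 209.7], 'conf': 0.82} [565.4  92.9  15. ]
{'rect': [243.5, 154.0, 400.6, 363.3], 'conf': 0.63}
```

View pics/wL2.png

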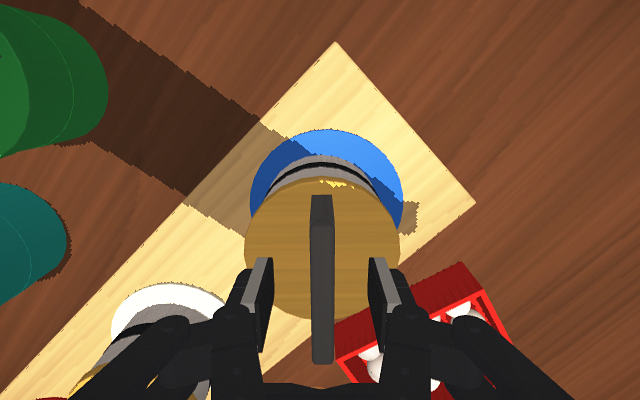

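The bar is centred between the fingers at column 321. I'll close on it.

Request:
arm_command:
  targets:
    - {"fingers":0.3,"offset":[0,0,0.002],"rotation":[0,0,0]}
    - {"fingers":0,"offset":[0,0,0],"rotation":[0,0,0]}
    - {"fingers":0,"offset":[0,0,0],"rotation":[0,0,0]}
    - {"fingers":0,"offset":[0,0,0],"rotation":[0,0,0]}
    - {"fingers":0,"offset":[0,0,0],"rotation":[0,0,0]}
    - {"fingers":0,"offset":[0,0,0],"rotation":[0,0,0]}
    - {"fingers":0,"offset":[0,0,0],"rotation":[0,0,0]}
    - {"fingers":0,"offset":[0,0,0],"rotation":[0,0,0]}

```text
time_s: 4.8
tcp_pos: [563.6, 95.3, 100.3]
eef_rot: [-1.333, -2.844, -0.0]
contact_force: [0.6, -0.1, -0.8]
gripper_width: 0.102
```

Request:
arm_command:
  targets:
    - {"fingers":0,"offset":[0,0,0],"rotation":[0,0,0]}
    - {"fingers":0,"offset":[0,0,-0.005],"rotation":[0,0,0]}
    - {"fingers":0,"offset":[0,0,-0.01],"rotation":[0,0,0]}
    - {"fingers":0,"offset":[0,0,-0.01],"rotation":[0,0,0]}
    - {"fingers":0,"offset":[0,0,-0.01],"rotation":[0,0,0]}
    - {"fingers":0,"offset":[0,0,-0.01],"rotation":[0,0,0]}
    - {"fingers":0,"offset":[0,0,-0.005],"rotation":[0,0,0]}
    - {"fingers":0,"offset":[0,0,0],"rotation":[0,0,0]}
    - {"fingers":0,"offset":[0,0,0],"rotation":[0,0,0]}
    - {"fingers":0,"offset":[0,0,0],"rotation":[0,0,0]}

```text
time_s: 5.8
tcp_pos: [563.2, 95.2, 149.8]
eef_rot: [-1.333, -2.844, 0.001]
contact_force: [-0.1, -0.3, -2.6]
gripper_width: 0.105
```

Request:
arm_command:
  targets:
    - {"fingers":0,"offset":[0,0,0],"rotation":[0,0,0]}
    - {"fingers":0,"offset":[0,0,0],"rotation":[0,0,0]}
    - {"fingers":0,"offset":[0,0,0],"rotation":[0,0,0]}
    - {"fingers":0,"offset":[0,0,0],"rotation":[0,0,0]}
    - {"fingers":0,"offset":[0,0,0],"rotation":[0,0,0]}

```text
time_s: 6.3
tcp_pos: [563.5, 95.3, 150.2]
eef_rot: [-1.334, -2.844, -0.0]
contact_force: [-0.2, -0.3, -1.6]
gripper_width: 0.105
```

```bash
python3 - <<'E'
from h import *
print([manip.get_obs()[k] for k in ('contact_force','torque','effort','gripper_width')])
for i in range(4):
    im=manip.get_image("wrist"); print(manip.get_obs()['contact_force'])
cv2.imwrite("pics/wL3.png",im[:,:,::-1])
E
```

```text
[array([-0.17115262, -0.30533019, -1.6087929 ]), array([-0.00208489,  0.01359025,  0.001827  ]), array([-1.12039968e-04, -4.30176330e+01,  3.32928926e+00, -2.09689379e+01,
        1.28286905e-02, -2.34207728e-03, -3.53371877e-05]), 0.10451265628799773]
[-0.2374918  -0.36446761 -2.23690963]
[ 4.67964691e-04  2.83693002e-02 -1.47442564e+00]
[-0.01279033  0.05513089 -3.57700399]
[ 0.66940063 -0.07021488 -2.79103913]
```

View pics/wL3.png

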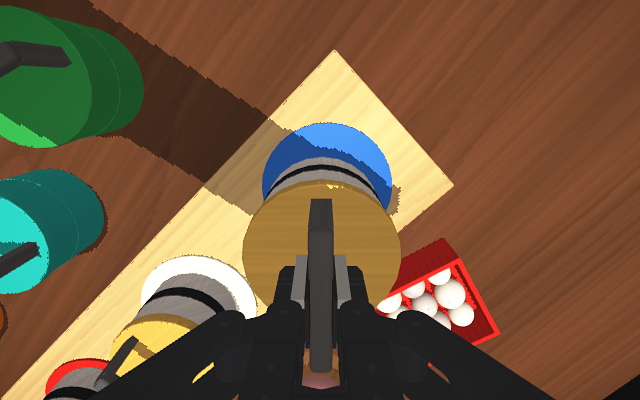

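The left tin hangs level and clear of the pad. The force averages about -2.4 N, so it is light. I'll set it back.

Request:
arm_command:
  targets:
    - {"fingers":0,"offset":[0,0,0.012],"rotation":[0,0,0]}
    - {"fingers":0,"offset":[0,0,0.015],"rotation":[0,0,0]}
    - {"fingers":0,"offset":[0,0,0.012],"rotation":[0,0,0]}
    - {"fingers":0,"offset":[0,0,0.006],"rotation":[0,0,0]}
    - {"fingers":0,"offset":[0,0,0.003],"rotation":[0,0,0]}
    - {"fingers":0,"offset":[0,0,0.001],"rotation":[0,0,0]}
    - {"fingers":0,"offset":[0,0,0.001],"rotation":[0,0,0]}
    - {"fingers":0,"offset":[0,0,0],"rotation":[0,0,0]}
    - {"fingers":0,"offset":[0,0,0],"rotation":[0,0,0]}
    - {"fingers":0,"offset":[0,0,0],"rotation":[0,0,0]}

```text
time_s: 7.5
tcp_pos: [563.8, 95.4, 100.6]
eef_rot: [1.333, 2.844, 0.001]
contact_force: [-0.2, 1.9, -2.6]
gripper_width: 0.106
```

```bash
python3 - <<'E'
from h import *
for i in range(3):
    im=manip.get_image("wrist"); print(manip.get_obs()['contact_force'])
E
```

```text
[ 0.13589474 -0.47010794 -1.76845051]
[-0.71835015 -0.17448476 -2.05995922]
[ 0.82006191 -0.18111085 -2.3815798 ]
```

Request:
arm_command:
  targets:
    - {"fingers":0,"offset":[0,0,0.0007],"rotation":[0,0,0]}
    - {"fingers":0,"offset":[0,0,0.0006],"rotation":[0,0,0]}
    - {"fingers":0,"offset":[0,0,0],"rotation":[0,0,0]}

```text
time_s: 7.95
tcp_pos: [564.5, 95.9, 99.9]
eef_rot: [1.333, 2.844, 0.003]
contact_force: [0.6, 1.8, 3.6]
gripper_width: 0.105
```

```bash
python3 - <<'E'
from h import *
for i in range(3):
    im=manip.get_image("wrist"); print(manip.get_obs()['contact_force'])
E
```

```text
[0.11552356 1.84974877 4.78194615]
[0.38485731 2.06246616 5.62218256]
[0.62947743 1.92951093 5.66476676]
```

Contact, with about 5 N of push. I'll release and rise.

Request:
arm_command:
  targets:
    - {"fingers":0.15,"offset":[0,0,0],"rotation":[0,0,0]}
    - {"fingers":0.3,"offset":[0,0,0],"rotation":[0,0,0]}
    - {"fingers":0.6,"offset":[0,0,0],"rotation":[0,0,0]}
    - {"fingers":0.6,"offset":[0,0,0],"rotation":[0,0,0]}
    - {"fingers":0.6,"offset":[0,0,0],"rotation":[0,0,0]}
    - {"fingers":0.7,"offset":[0,0,-0.02],"rotation":[0,0,0]}
    - {"fingers":0.7,"offset":[0,0,-0.04],"rotation":[0,0,0]}
    - {"fingers":0.7,"offset":[0,0,-0.04],"rotation":[0,0,0]}
    - {"fingers":0.7,"offset":[0,0,-0.04],"rotation":[0,0,0]}
    - {"fingers":0.7,"offset":[0,0,0],"rotation":[0,0,0]}

```text
time_s: 9.1
tcp_pos: [567.0, 95.6, 245.0]
eef_rot: [1.33, 2.836, 0.012]
contact_force: [0.5, -1.2, 0.1]
gripper_width: 0.7
```

```bash
python3 look.py tin_left wL4; python3 - <<'E'
from h import *
o=manip.get_obs(); print(go(o,[545.6,-74.2,240],-0.165))
E
```

```text
[567.   95.6 245. ] [ 0.51 -1.18  0.06] [-0.49  0.29  0.32  1.78 -0.1   1.07  0.55]
bar {'uv': [316.4, 191.2], 'conf': 0.73} [565.9  94.1 120. ]
tin {'uv': [317.2, 162.4], 'conf': 0.66} [566.8  94.6  15. ]
{'rect': [273.3, 125.3, 362.3, 233.4], 'conf': 0.75}
{'rect': [290.9, 293.3, 338.8, 364.3], 'conf': 0.19}
(array([-0.11931182, -0.12144491, -0.00217551]), array([-0.00165344, -0.00190076, -0.71166852]))
```

View pics/wL4.png

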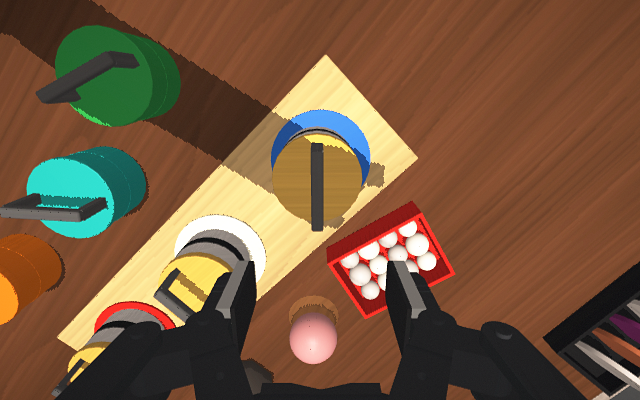

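The left tin stands upright on the blue pad, with its bar at column 317, rows 144-230. On to the middle tin.

Request:
arm_command:
  targets:
    - {"fingers":0.7,"offset":[-0.03,-0.0304,0],"rotation":[0,0,0]}
    - {"fingers":0.7,"offset":[-0.03,-0.0304,0],"rotation":[0,0,0]}
    - {"fingers":0.7,"offset":[-0.03,-0.0304,0],"rotation":[0,0,0]}
    - {"fingers":0.7,"offset":[-0.03,-0.0304,0],"rotation":[0,0,0]}
    - {"fingers":0.7,"offset":[0,0,0],"rotation":[0,0,-0.142]}
    - {"fingers":0.7,"offset":[0,0,0],"rotation":[0,0,-0.142]}
    - {"fingers":0.7,"offset":[0,0,0],"rotation":[0,0,-0.142]}
    - {"fingers":0.7,"offset":[0,0,0],"rotation":[0,0,-0.142]}
    - {"fingers":0.7,"offset":[0,0,0],"rotation":[0,0,-0.142]}
    - {"fingers":0.7,"offset":[0,0,0],"rotation":[0,0,0]}

```text
time_s: 10.3
tcp_pos: [545.9, -74.7, 237.2]
eef_rot: [-0.262, -3.127, 0.0]
contact_force: [0.7, -0.1, -0.2]
gripper_width: 0.699
```

Request:
arm_command:
  targets:
    - {"fingers":0.7,"offset":[0,0,0],"rotation":[0,0,0]}

```text
time_s: 10.4
tcp_pos: [546.2, -74.8, 237.8]
eef_rot: [-0.266, -3.128, 0.0]
contact_force: [-0.0, 0.3, -0.3]
gripper_width: 0.696
```

```bash
python3 look.py tin_middle wM
```

```text
[546.2 -74.8 237.8] [-0.03  0.31 -0.27] [-0.17  0.26  0.28  1.83 -0.08  1.06  1.54]
bar {'uv': [322.2, 194.5], 'conf': 0.62} [546.6 -73.4 120. ]
tin {'uv': [322.2, 164.8], 'conf': 0.74} [546.8 -72.9  15. ]
tin {'uv': [130.0, 17.5], 'conf': 0.65} [ 375.1 -229.    15. ]
tin {'uv': [295.7, 16.5], 'conf': 0.6} [400.8 -73.6  15. ]
{'rect': [276.7, 127.8, 365.2, 237.6], 'conf': 0.89}
{'rect': [1.9, 0.0, 170.3, 62.0], 'conf': 0.87}
{'rect': [235.1, 0.0, 340.0, 63.5], 'conf': 0.64}
```

View pics/wM.png

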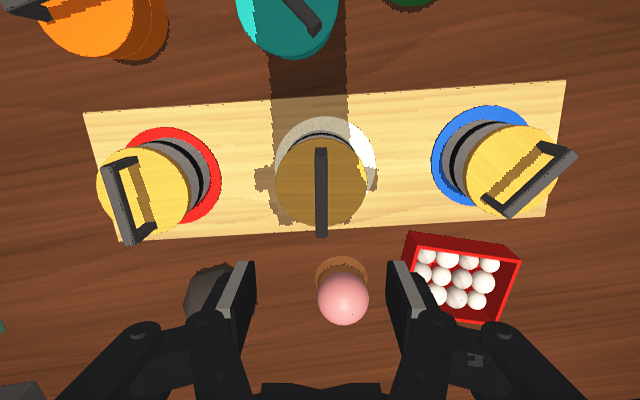

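The middle tin's bar is at column 321, rows 148-237, and aligned. I'll go straight down.

Request:
arm_command:
  targets:
    - {"fingers":0.6,"offset":[0,0.001,0.035],"rotation":[0,0,0]}
    - {"fingers":0.5,"offset":[0,0,0.04],"rotation":[0,0,0]}
    - {"fingers":0.5,"offset":[0,0,0.035],"rotation":[0,0,0]}
    - {"fingers":0.5,"offset":[0,0,0.017],"rotation":[0,0,0]}
    - {"fingers":0.5,"offset":[0,0,0.01],"rotation":[0,0,0]}
    - {"fingers":0.4,"offset":[0,0,0],"rotation":[0,0,0]}
    - {"fingers":0.4,"offset":[0,0,0],"rotation":[0,0,0]}
    - {"fingers":0.4,"offset":[0,0,0],"rotation":[0,0,0]}

```text
time_s: 11.4
tcp_pos: [548.1, -73.8, 103.3]
eef_rot: [0.262, 3.128, 0.0]
contact_force: [0.2, 1.4, -0.2]
gripper_width: 0.401
```

```bash
python3 look.py tin_middle wM2
```

```text
[548.1 -73.8 103.3] [ 0.21  1.37 -0.17] [-0.13  0.42  0.24  1.96 -0.14  0.77  1.6 ]
bar {'uv': [318.4, 293.1], 'conf': 0.85} [548.9 -74.9 120. ]
bar {'uv': [561.0, 192.8], 'conf': 0.47} [519.9  25.  120. ]
tin {'uv': [320.2, 205.7], 'conf': 0.97} [547.5 -73.9  15. ]
{'rect': [242.0, 154.6, 397.9, 364.0], 'conf': 0.94}
{'rect': [1.7, 0.0, 74.6, 42.0], 'conf': 0.76}
{'rect': [194.6, 0.0, 336.2, 44.3], 'conf': 0.68}
```

View pics/wM2.png

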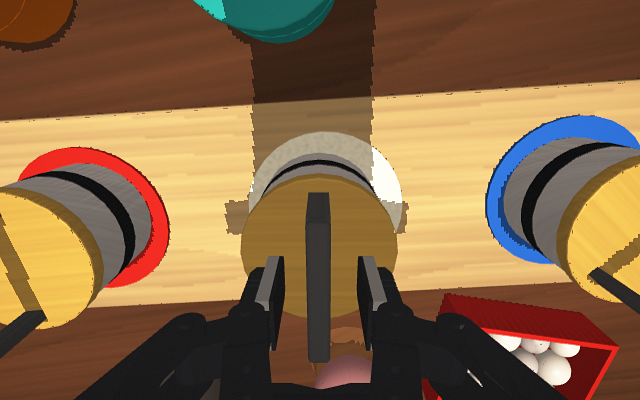

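The bar is centred at column 318. I'll close and lift.

Request:
arm_command:
  targets:
    - {"fingers":0.3,"offset":[0,0,0.002],"rotation":[0,0,0]}
    - {"fingers":0,"offset":[0,0,0],"rotation":[0,0,0]}
    - {"fingers":0,"offset":[0,0,0],"rotation":[0,0,0]}
    - {"fingers":0,"offset":[0,0,0],"rotation":[0,0,0]}
    - {"fingers":0,"offset":[0,0,0],"rotation":[0,0,0]}
    - {"fingers":0,"offset":[0,0,0],"rotation":[0,0,0]}
    - {"fingers":0,"offset":[0,0,0],"rotation":[0,0,0]}
    - {"fingers":0,"offset":[0,0,0],"rotation":[0,0,0]}
    - {"fingers":0,"offset":[0,0,0],"rotation":[0,0,0]}

```text
time_s: 12.5
tcp_pos: [546.9, -73.9, 100.0]
eef_rot: [-0.262, -3.13, 0.0]
contact_force: [-1.1, -2.2, 0.1]
gripper_width: 0.104
```

Request:
arm_command:
  targets:
    - {"fingers":0,"offset":[0,0,-0.005],"rotation":[0,0,0]}
    - {"fingers":0,"offset":[0,0,-0.01],"rotation":[0,0,0]}
    - {"fingers":0,"offset":[0,0,-0.01],"rotation":[0,0,0]}
    - {"fingers":0,"offset":[0,0,-0.01],"rotation":[0,0,0]}
    - {"fingers":0,"offset":[0,0,-0.01],"rotation":[0,0,0]}
    - {"fingers":0,"offset":[0,0,-0.005],"rotation":[0,0,0]}
    - {"fingers":0,"offset":[0,0,0],"rotation":[0,0,0]}
    - {"fingers":0,"offset":[0,0,0],"rotation":[0,0,0]}
    - {"fingers":0,"offset":[0,0,0],"rotation":[0,0,0]}
    - {"fingers":0,"offset":[0,0,0],"rotation":[0,0,0]}

```text
time_s: 13.5
tcp_pos: [546.7, -73.7, 149.5]
eef_rot: [-0.262, -3.13, -0.0]
contact_force: [-0.2, 0.1, -6.9]
gripper_width: 0.101
```

Request:
arm_command:
  targets:
    - {"fingers":0,"offset":[0,0,0],"rotation":[0,0,0]}
    - {"fingers":0,"offset":[0,0,0],"rotation":[0,0,0]}
    - {"fingers":0,"offset":[0,0,0],"rotation":[0,0,0]}
    - {"fingers":0,"offset":[0,0,0],"rotation":[0,0,0]}

```text
time_s: 13.9
tcp_pos: [547.0, -73.8, 149.9]
eef_rot: [-0.262, -3.131, -0.0]
contact_force: [-0.0, 0.1, -6.1]
gripper_width: 0.1
```

```bash
python3 - <<'E'
from h import *
for i in range(5):
    im=manip.get_image("wrist"); print(manip.get_obs()['contact_force'])
cv2.imwrite("pics/wM3.png",im[:,:,::-1])
E
```

```text
[-0.13550783 -0.24442019 -5.67713094]
[ 0.28330614  0.57968754 -5.92507878]
[-3.89134540e-01 -1.75833805e-03 -5.12387399e+00]
[-0.02000964  0.367637   -6.97108832]
[-0.51640473 -0.04686748 -5.44389064]
```

View pics/wM3.png

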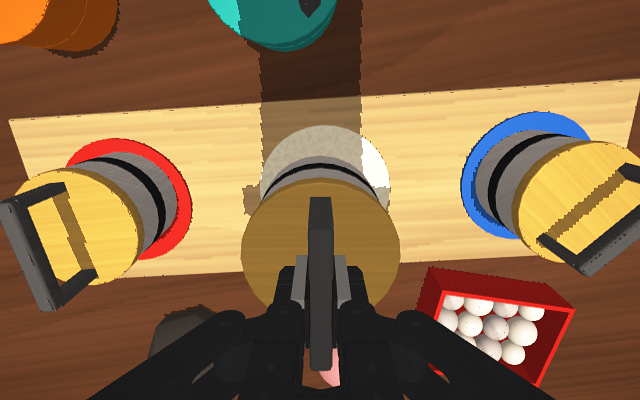

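The middle tin reads about 5.9 N, so it is the heavy one. I still have to heft the right tin, so I'll set this one back first.

Request:
arm_command:
  targets:
    - {"fingers":0,"offset":[0,0,0.012],"rotation":[0,0,0]}
    - {"fingers":0,"offset":[0,0,0.015],"rotation":[0,0,0]}
    - {"fingers":0,"offset":[0,0,0.012],"rotation":[0,0,0]}
    - {"fingers":0,"offset":[0,0,0.006],"rotation":[0,0,0]}
    - {"fingers":0,"offset":[0,0,0.003],"rotation":[0,0,0]}
    - {"fingers":0,"offset":[0,0,0.001],"rotation":[0,0,0]}
    - {"fingers":0,"offset":[0,0,0.001],"rotation":[0,0,0]}
    - {"fingers":0,"offset":[0,0,0],"rotation":[0,0,0]}
    - {"fingers":0,"offset":[0,0,0],"rotation":[0,0,0]}
    - {"fingers":0,"offset":[0,0,0],"rotation":[0,0,0]}

```text
time_s: 15.15
tcp_pos: [547.2, -73.8, 100.3]
eef_rot: [0.262, 3.13, 0.0]
contact_force: [1.0, -0.3, -6.3]
gripper_width: 0.104
```

```bash
python3 - <<'E'
from h import *
for i in range(3):
    im=manip.get_image("wrist"); print(manip.get_obs()['contact_force'])
E
```

```text
[ 0.28218297  0.34090358 -5.54356972]
[-0.56527613 -0.22120059 -6.15466573]
[-0.55910871 -0.55015627 -5.18702663]
```

Request:
arm_command:
  targets:
    - {"fingers":0,"offset":[0,0,0.0007],"rotation":[0,0,0]}
    - {"fingers":0,"offset":[0,0,0.0006],"rotation":[0,0,0]}
    - {"fingers":0,"offset":[0,0,0],"rotation":[0,0,0]}
    - {"fingers":0,"offset":[0,0,0],"rotation":[0,0,0]}

```text
time_s: 15.7
tcp_pos: [547.2, -74.1, 99.8]
eef_rot: [0.262, 3.13, 0.0]
contact_force: [-4.7, -1.2, 5.0]
gripper_width: 0.1
```

Standing on its pad. I'll release, rise and move to the right tin.

Request:
arm_command:
  targets:
    - {"fingers":0.15,"offset":[0,0,0],"rotation":[0,0,0]}
    - {"fingers":0.3,"offset":[0,0,0],"rotation":[0,0,0]}
    - {"fingers":0.6,"offset":[0,0,0],"rotation":[0,0,0]}
    - {"fingers":0.6,"offset":[0,0,0],"rotation":[0,0,0]}
    - {"fingers":0.6,"offset":[0,0,0],"rotation":[0,0,0]}
    - {"fingers":0.7,"offset":[0,0,-0.02],"rotation":[0,0,0]}
    - {"fingers":0.7,"offset":[0,0,-0.04],"rotation":[0,0,0]}
    - {"fingers":0.7,"offset":[0,0,-0.04],"rotation":[0,0,0]}
    - {"fingers":0.7,"offset":[0,0,-0.04],"rotation":[0,0,0]}
    - {"fingers":0.7,"offset":[0,0,0],"rotation":[0,0,0]}

```text
time_s: 16.7
tcp_pos: [550.5, -74.4, 244.6]
eef_rot: [0.261, 3.119, 0.001]
contact_force: [-0.2, -0.6, -0.4]
gripper_width: 0.701
```

```bash
python3 look.py tin_middle wM4; python3 - <<'E'
from h import *
o=manip.get_obs(); print(go(o,[525.7,-233,240],-0.135))
E
```

```text
[550.5 -74.4 244.6] [-0.22 -0.63 -0.39] [-0.17  0.26  0.28  1.83 -0.08  1.06  1.54]
bar {'uv': [321.7, 185.8], 'conf': 0.91} [547.5 -72.5 120. ]
tin {'uv': [293.9, 9.0], 'conf': 0.75} [401.  -74.3  15. ]
tin {'uv': [126.9, 7.0], 'conf': 0.67} [ 373.  -230.9   15. ]
{'rect': [274.7, 123.0, 364.5, 227.6], 'conf': 0.98}
{'rect': [6.7, 0.0, 168.3, 51.3], 'conf': 0.95}
(array([-0.00630356, -0.160645  , -0.0025517 ]), array([-8.34845992e-05, -2.34826632e-03, -3.16552861e-02]))
```

View pics/wM4.png

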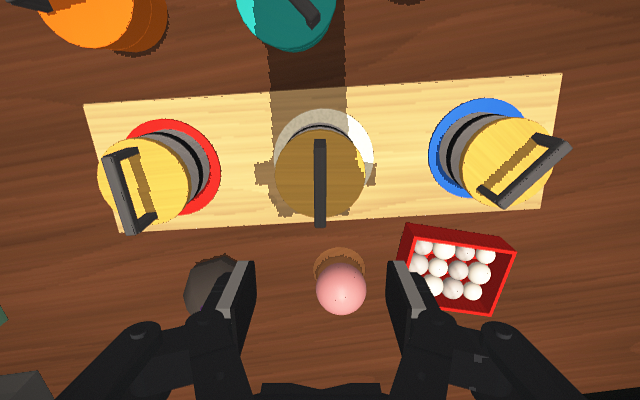

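The middle tin stands upright on the white pad, with its bar at column 320. Now to the right tin.

Request:
arm_command:
  targets:
    - {"fingers":0.7,"offset":[-0.002,-0.04,0],"rotation":[0,0,-0.01]}
    - {"fingers":0.7,"offset":[-0.002,-0.04,0],"rotation":[0,0,-0.01]}
    - {"fingers":0.7,"offset":[-0.002,-0.04,0],"rotation":[0,0,-0.01]}
    - {"fingers":0.7,"offset":[-0.002,-0.04,0],"rotation":[0,0,0]}
    - {"fingers":0.7,"offset":[0,0,0],"rotation":[0,0,0]}
    - {"fingers":0.7,"offset":[0,0,0],"rotation":[0,0,0]}
    - {"fingers":0.7,"offset":[0,0,0],"rotation":[0,0,0]}

```text
time_s: 17.6
tcp_pos: [530.7, -231.4, 237.4]
eef_rot: [-0.212, -3.132, -0.002]
contact_force: [-0.2, -0.3, -0.1]
gripper_width: 0.696
```

```bash
python3 look.py tin_right wR; python3 look.py tin_middle wR_
```

```text
[ 530.7 -231.4  237.4] [-0.23 -0.35 -0.07] [ 0.07  0.31  0.35  1.78 -0.12  1.08  1.89]
bar {'uv': [316.9, 193.0], 'conf': 0.67} [ 529.1 -233.9  120. ]
tin {'uv': [317.2, 164.3], 'conf': 0.97} [ 529.9 -234.5   15. ]
{'rect': [272.6, 126.4, 359.7, 232.4], 'conf': 0.83}
{'rect': [306.4, 255.3, 377.1, 337.4], 'conf': 0.55}
[ 531.  -231.7  238.4] [0.48 0.33 0.84] [ 0.06  0.31  0.35  1.78 -0.12  1.08  1.89]
bar {'uv': [521.1, 189.0], 'conf': 0.65} [548.5 -72.8 120. ]
bar {'uv': [467.4, 163.5], 'conf': 0.61} [ 521.9 -115.3  120. ]
tin {'uv': [461.3, 8.3], 'conf': 0.87} [400.2 -79.5  15. ]
tin {'uv': [293.4, 0.0], 'conf': 0.81} [ 372.2 -235.5   15. ]
tin {'uv': [466.4, 163.6], 'conf': 0.59} [551.9 -74.1  15. ]
{'rect': [238.5, 0.0, 335.3, 45.3], 'conf': 0.78}
{'rect': [419.3, 0.0, 552.4, 53.1], 'conf': 0.73}
{'rect': [429.3, 123.1, 544.2, 231.9], 'conf': 0.59}
```

View pics/wR.png

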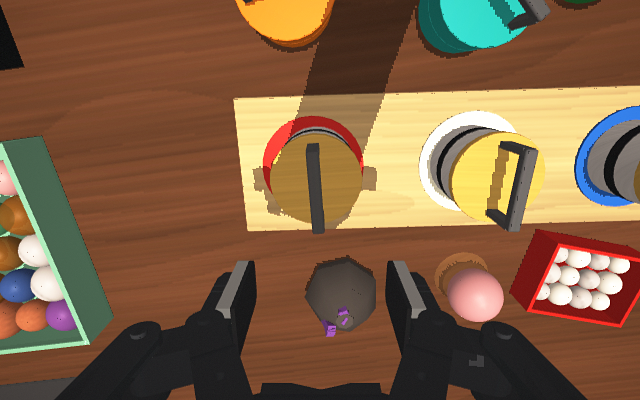

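The right tin's bar runs from (313,145) to (318,232), tilted by about 0.05 rad in the picture.

```bash
python3 - <<'E'
from h import *
o=manip.get_obs();K,W=wristcal(o)
a,b=ray((313,145),K,W,124),ray((318,232),K,W,124); c=(a+b)/2; d=b-a; y=np.arctan2(d[1],d[0])
print(c,np.linalg.norm(d),y,go(o,[c[0],c[1],101],y))
E
```

```text
[ 526.45997931 -235.79931049  124.        ] 71.49303639666914 -0.0856989216988641 (array([ 0.00395667, -0.00376066,  0.13773926]), array([ 0.00019192,  0.00015313, -0.05029025]))
```

Request:
arm_command:
  targets:
    - {"fingers":0.6,"offset":[0.003,-0.003,0.035],"rotation":[0,0,-0.05]}
    - {"fingers":0.5,"offset":[0,0,0.04],"rotation":[0,0,0]}
    - {"fingers":0.5,"offset":[0,0,0.035],"rotation":[0,0,0]}
    - {"fingers":0.5,"offset":[0,0,0.017],"rotation":[0,0,0]}
    - {"fingers":0.5,"offset":[0,0,0.009],"rotation":[0,0,0]}
    - {"fingers":0.4,"offset":[0,0,0],"rotation":[0,0,0]}
    - {"fingers":0.4,"offset":[0,0,0],"rotation":[0,0,0]}
    - {"fingers":0.4,"offset":[0,0,0],"rotation":[0,0,0]}

```text
time_s: 18.8
tcp_pos: [528.3, -236.1, 104.1]
eef_rot: [0.136, 3.136, -0.001]
contact_force: [-0.5, 0.5, 0.2]
gripper_width: 0.401
```

```bash
python3 look.py tin_right wR2
```

```text
[ 528.3 -236.1  104.1] [-0.47  0.51  0.23] [ 0.12  0.46  0.3   1.91 -0.19  0.8   2.  ]
bar {'uv': [323.5, 292.0], 'conf': 0.66} [ 529.4 -235.   120. ]
tin {'uv': [324.1, 208.0], 'conf': 0.67} [ 530.1 -233.7   15. ]
{'rect': [244.6, 155.3, 398.4, 359.7], 'conf': 0.79}
```

View pics/wR2.png

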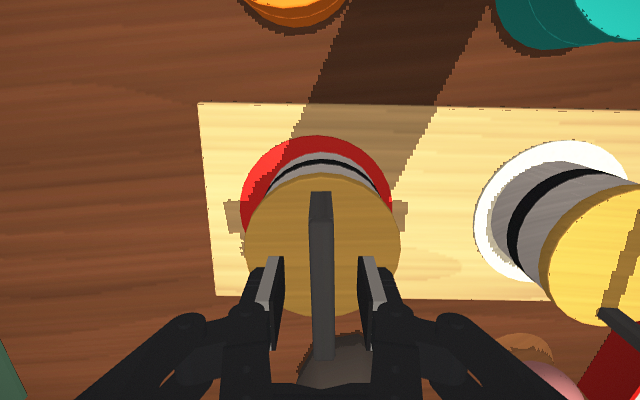

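The bar is centred and aligned at column 321. I'll close and lift.

Request:
arm_command:
  targets:
    - {"fingers":0.3,"offset":[0,0,0.002],"rotation":[0,0,0]}
    - {"fingers":0,"offset":[0,0,0],"rotation":[0,0,0]}
    - {"fingers":0,"offset":[0,0,0],"rotation":[0,0,0]}
    - {"fingers":0,"offset":[0,0,0],"rotation":[0,0,0]}
    - {"fingers":0,"offset":[0,0,0],"rotation":[0,0,0]}
    - {"fingers":0,"offset":[0,0,0],"rotation":[0,0,0]}
    - {"fingers":0,"offset":[0,0,0],"rotation":[0,0,0]}
    - {"fingers":0,"offset":[0,0,0],"rotation":[0,0,0]}
    - {"fingers":0,"offset":[0,0,0],"rotation":[0,0,0]}

```text
time_s: 19.9
tcp_pos: [527.4, -235.6, 100.7]
eef_rot: [0.136, 3.139, 0.0]
contact_force: [1.0, 0.7, -0.4]
gripper_width: 0.103
```

Request:
arm_command:
  targets:
    - {"fingers":0,"offset":[0,0,-0.005],"rotation":[0,0,0]}
    - {"fingers":0,"offset":[0,0,-0.01],"rotation":[0,0,0]}
    - {"fingers":0,"offset":[0,0,-0.01],"rotation":[0,0,0]}
    - {"fingers":0,"offset":[0,0,-0.01],"rotation":[0,0,0]}
    - {"fingers":0,"offset":[0,0,-0.01],"rotation":[0,0,0]}
    - {"fingers":0,"offset":[0,0,-0.005],"rotation":[0,0,0]}
    - {"fingers":0,"offset":[0,0,0],"rotation":[0,0,0]}
    - {"fingers":0,"offset":[0,0,0],"rotation":[0,0,0]}
    - {"fingers":0,"offset":[0,0,0],"rotation":[0,0,0]}
    - {"fingers":0,"offset":[0,0,0],"rotation":[0,0,0]}

```text
time_s: 20.9
tcp_pos: [527.0, -235.5, 150.1]
eef_rot: [-0.136, -3.138, -0.001]
contact_force: [-0.5, 0.5, -2.3]
gripper_width: 0.1
```

Request:
arm_command:
  targets:
    - {"fingers":0,"offset":[0,0,0],"rotation":[0,0,0]}
    - {"fingers":0,"offset":[0,0,0],"rotation":[0,0,0]}
    - {"fingers":0,"offset":[0,0,0],"rotation":[0,0,0]}
    - {"fingers":0,"offset":[0,0,0],"rotation":[0,0,0]}

```text
time_s: 21.3
tcp_pos: [527.3, -235.7, 150.6]
eef_rot: [-0.136, -3.139, -0.0]
contact_force: [-0.0, -0.0, -2.4]
gripper_width: 0.106
```

```bash
python3 - <<'E'
from h import *
for i in range(5):
    im=manip.get_image("wrist"); print(manip.get_obs()['contact_force'])
cv2.imwrite("pics/wR3.png",im[:,:,::-1])
E
```

```text
[-0.81757998  0.02697924 -1.92467837]
[-0.10609781  0.53995135 -1.34387767]
[ 0.20088613 -0.37928213 -2.48169769]
[-0.68477155 -0.49202364 -2.19579689]
[-0.17041915 -0.69059652 -1.38095722]
```

View pics/wR3.png

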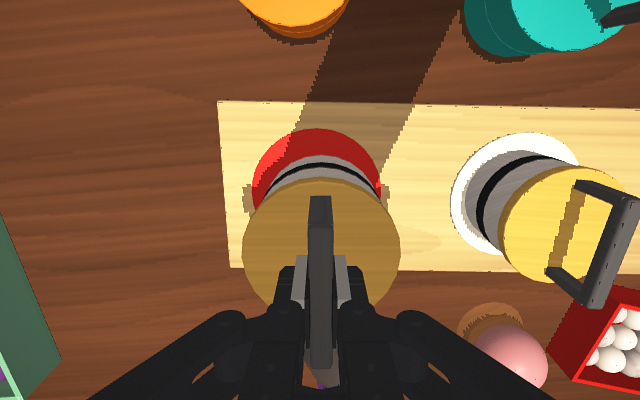

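The right tin hangs clear and level at about 2 N, so it is light and the middle tin is the heaviest. I'll set the right tin back.

Request:
arm_command:
  targets:
    - {"fingers":0,"offset":[0,0,0.012],"rotation":[0,0,0]}
    - {"fingers":0,"offset":[0,0,0.015],"rotation":[0,0,0]}
    - {"fingers":0,"offset":[0,0,0.012],"rotation":[0,0,0]}
    - {"fingers":0,"offset":[0,0,0.006],"rotation":[0,0,0]}
    - {"fingers":0,"offset":[0,0,0.003],"rotation":[0,0,0]}
    - {"fingers":0,"offset":[0,0,0.001],"rotation":[0,0,0]}
    - {"fingers":0,"offset":[0,0,0.001],"rotation":[0,0,0]}
    - {"fingers":0,"offset":[0,0,0.0007],"rotation":[0,0,0]}
    - {"fingers":0,"offset":[0,0,0],"rotation":[0,0,0]}
    - {"fingers":0,"offset":[0,0,0],"rotation":[0,0,0]}

```text
time_s: 22.55
tcp_pos: [527.9, -235.7, 100.6]
eef_rot: [0.136, 3.137, -0.0]
contact_force: [-0.6, 0.8, 1.1]
gripper_width: 0.105
```

Request:
arm_command:
  targets:
    - {"fingers":0,"offset":[0,0,0.0005],"rotation":[0,0,0]}
    - {"fingers":0,"offset":[0,0,0],"rotation":[0,0,0]}
    - {"fingers":0,"offset":[0,0,0],"rotation":[0,0,0]}

```text
time_s: 22.85
tcp_pos: [527.9, -235.7, 100.6]
eef_rot: [0.136, 3.137, 0.0]
contact_force: [-0.4, 0.1, 6.3]
gripper_width: 0.101
```

Request:
arm_command:
  targets:
    - {"fingers":0.15,"offset":[0,0,0],"rotation":[0,0,0]}
    - {"fingers":0.3,"offset":[0,0,0],"rotation":[0,0,0]}
    - {"fingers":0.6,"offset":[0,0,0],"rotation":[0,0,0]}
    - {"fingers":0.6,"offset":[0,0,0],"rotation":[0,0,0]}
    - {"fingers":0.6,"offset":[0,0,0],"rotation":[0,0,0]}
    - {"fingers":0.7,"offset":[0,0,-0.02],"rotation":[0,0,0]}
    - {"fingers":0.7,"offset":[0,0,-0.04],"rotation":[0,0,0]}
    - {"fingers":0.7,"offset":[0,0,-0.04],"rotation":[0,0,0]}
    - {"fingers":0.7,"offset":[0,0,-0.04],"rotation":[0,0,0]}
    - {"fingers":0.7,"offset":[0,0,0],"rotation":[0,0,0]}

```text
time_s: 23.85
tcp_pos: [530.4, -237.4, 245.5]
eef_rot: [0.136, 3.127, -0.005]
contact_force: [-0.5, -0.2, 0.6]
gripper_width: 0.701
```

Request:
arm_command:
  targets:
    - {"fingers":0.7,"offset":[0,0,0],"rotation":[0,0,0]}
    - {"fingers":0.7,"offset":[0,0,0],"rotation":[0,0,0]}

```text
time_s: 24.05
tcp_pos: [526.6, -235.2, 238.2]
eef_rot: [-0.136, -3.136, -0.001]
contact_force: [0.1, 0.1, 0.4]
gripper_width: 0.697
```

```bash
python3 look.py tin_right wR4; python3 - <<'E'
from h import *
o=manip.get_obs(); print(go(o,[547.1,-73.9,240],-0.167))
E
```

```text
[ 526.6 -235.2  238.2] [0.12 0.05 0.43] [ 0.07  0.31  0.35  1.78 -0.12  1.08  1.94]
bar {'uv': [320.0, 198.1], 'conf': 0.62} [ 529.8 -235.7  120. ]
tin {'uv': [321.1, 169.0], 'conf': 0.91} [ 531.6 -234.6   15. ]
tin {'uv': [322.1, 198.3], 'conf': 0.15} [ 565.4 -236.4   15. ]
{'rect': [276.3, 132.0, 364.6, 238.7], 'conf': 0.6}
(array([-0.00624508,  0.16267512, -0.00178404]), array([ 0.00038736, -0.00248258,  0.08021397]))
```

View pics/wR4.png

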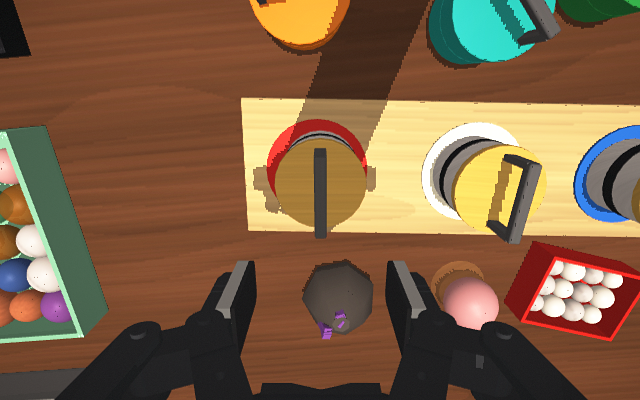

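The right tin stands upright on the red pad, with its bar at column 320. Back to the middle tin.

Request:
arm_command:
  targets:
    - {"fingers":0.7,"offset":[-0.0016,0.0407,0],"rotation":[0,0,0]}
    - {"fingers":0.7,"offset":[-0.0016,0.0407,0],"rotation":[0,0,0]}
    - {"fingers":0.7,"offset":[-0.0015,0.0407,0],"rotation":[0,0,0]}
    - {"fingers":0.7,"offset":[-0.0015,0.0407,0],"rotation":[0,0,0]}
    - {"fingers":0.6,"offset":[0,0,0],"rotation":[0,0,0.08]}
    - {"fingers":0.6,"offset":[0,0,0],"rotation":[0,0,0]}
    - {"fingers":0.6,"offset":[0,0,0],"rotation":[0,0,0]}

```text
time_s: 24.95
tcp_pos: [547.3, -75.0, 239.1]
eef_rot: [-0.261, -3.13, 0.001]
contact_force: [0.4, -0.1, 0.7]
gripper_width: 0.603
```

```bash
python3 look.py tin_middle wN
```

```text
[547.3 -75.  239.1] [ 0.39 -0.1   0.72] [-0.18  0.26  0.29  1.83 -0.08  1.06  1.55]
bar {'uv': [322.0, 194.7], 'conf': 0.76} [548.4 -73.9 120. ]
tin {'uv': [324.1, 165.0], 'conf': 0.86} [549.1 -71.2  15. ]
tin {'uv': [294.8, 15.3], 'conf': 0.65} [400.9 -75.1  15. ]
tin {'uv': [128.8, 11.9], 'conf': 0.6} [ 372.  -229.9   15. ]
{'rect': [1.3, 0.0, 171.7, 57.3], 'conf': 0.75}
{'rect': [233.0, 0.0, 338.6, 58.0], 'conf': 0.64}
{'rect': [279.0, 130.5, 366.4, 234.6], 'conf': 0.63}
```

View pics/wN.png

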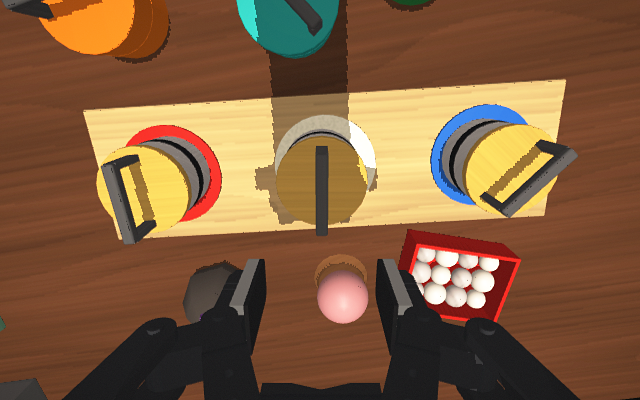

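The bar is at column 322 and upright, so it is aligned. I'll go down, pinch and lift.

Request:
arm_command:
  targets:
    - {"fingers":0.6,"offset":[0,0.001,0.035],"rotation":[0,0,0]}
    - {"fingers":0.5,"offset":[0,0,0.04],"rotation":[0,0,0]}
    - {"fingers":0.5,"offset":[0,0,0.035],"rotation":[0,0,0]}
    - {"fingers":0.5,"offset":[0,0,0.017],"rotation":[0,0,0]}
    - {"fingers":0.5,"offset":[0,0,0.0105],"rotation":[0,0,0]}
    - {"fingers":0.3,"offset":[0,0,0],"rotation":[0,0,0]}
    - {"fingers":0.3,"offset":[0,0,0],"rotation":[0,0,0]}
    - {"fingers":0.3,"offset":[0,0,0],"rotation":[0,0,0]}
    - {"fingers":0.3,"offset":[0,0,0],"rotation":[0,0,0]}

```text
time_s: 26.05
tcp_pos: [548.6, -73.1, 103.1]
eef_rot: [0.261, 3.128, 0.001]
contact_force: [0.2, -0.2, -0.2]
gripper_width: 0.302
```

Request:
arm_command:
  targets:
    - {"fingers":0,"offset":[0,0,0],"rotation":[0,0,0]}
    - {"fingers":0,"offset":[0,0,0],"rotation":[0,0,0]}
    - {"fingers":0,"offset":[0,0,0],"rotation":[0,0,0]}
    - {"fingers":0,"offset":[0,0,0],"rotation":[0,0,0]}
    - {"fingers":0,"offset":[0,0,0],"rotation":[0,0,0]}
    - {"fingers":0,"offset":[0,0,0],"rotation":[0,0,0]}
    - {"fingers":0,"offset":[0,0,0],"rotation":[0,0,0]}
    - {"fingers":0,"offset":[0,0,0],"rotation":[0,0,0]}

```text
time_s: 26.85
tcp_pos: [548.1, -74.0, 102.6]
eef_rot: [0.263, 3.13, -0.001]
contact_force: [-1.6, -3.5, 5.8]
gripper_width: 0.104
```

Request:
arm_command:
  targets:
    - {"fingers":0,"offset":[0,0,-0.005],"rotation":[0,0,0]}
    - {"fingers":0,"offset":[0,0,-0.01],"rotation":[0,0,0]}
    - {"fingers":0,"offset":[0,0,-0.015],"rotation":[0,0,0]}
    - {"fingers":0,"offset":[0,0,-0.02],"rotation":[0,0,0]}
    - {"fingers":0,"offset":[0,0,-0.02],"rotation":[0,0,0]}
    - {"fingers":0,"offset":[0,0,-0.02],"rotation":[0,0,0]}
    - {"fingers":0,"offset":[0,0,-0.02],"rotation":[0,0,0]}
    - {"fingers":0,"offset":[0,0,-0.015],"rotation":[0,0,0]}
    - {"fingers":0,"offset":[0,0,-0.005],"rotation":[0,0,0]}
    - {"fingers":0,"offset":[0,0,0],"rotation":[0,0,0]}

```text
time_s: 27.85
tcp_pos: [547.6, -72.5, 232.1]
eef_rot: [0.261, 3.131, 0.001]
contact_force: [0.2, -0.5, -6.4]
gripper_width: 0.101
```

Request:
arm_command:
  targets:
    - {"fingers":0,"offset":[0,0,0],"rotation":[0,0,0]}
    - {"fingers":0,"offset":[0,0,0],"rotation":[0,0,0]}
    - {"fingers":0,"offset":[0,0,0],"rotation":[0,0,0]}
    - {"fingers":0,"offset":[0,0,0],"rotation":[0,0,0]}
    - {"fingers":0,"offset":[0,0,0],"rotation":[0,0,0]}
    - {"fingers":0,"offset":[0,0,0],"rotation":[0,0,0]}
    - {"fingers":0,"offset":[0,0,0],"rotation":[0,0,0]}
    - {"fingers":0,"offset":[0,0,0],"rotation":[0,0,0]}

```text
time_s: 28.65
tcp_pos: [547.8, -73.0, 232.0]
eef_rot: [-0.262, -3.131, -0.0]
contact_force: [-1.1, 0.3, -6.2]
gripper_width: 0.103
```

```bash
python3 - <<'E'
from h import *
a=[]
for n in ("wrist","scene"):
    im=manip.get_image(n); a.append(im); o=manip.get_obs(); print(o['contact_force'],o['tcp_pos'],abs(o['joint_vel']).max())
cv2.imwrite("pics/fw.png",a[0][:,:,::-1])
cv2.imwrite("pics/fs.png",cv2.resize(a[1][80:290,180:440,::-1],None,fx=2.8,fy=2.8,interpolation=cv2.INTER_CUBIC))
E
```

```text
[-0.6018722  -0.18814159 -5.71538205] [547.80368159 -73.04359037 231.99499898] 0.0017049603806065861
[-0.25383802 -0.37583949 -6.06308097] [547.80751513 -73.0139455  231.99859087] 0.0013283483965451147
```

View pics/fw.png

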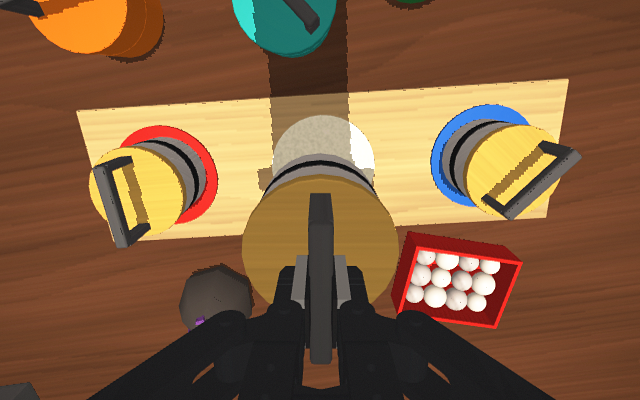

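View pics/fs.png

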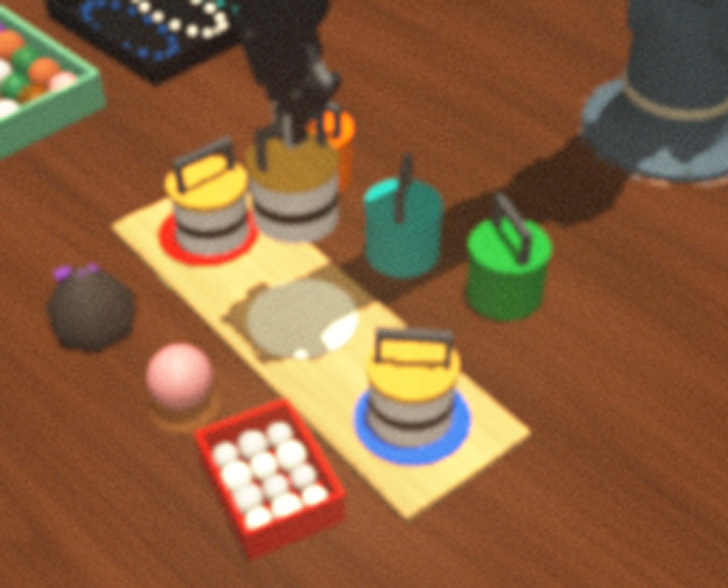

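The scene crop shows the middle tin hanging level well above the board at (295,190). The other two stand upright on the blue pad (410,400) and the red pad (208,210), and the bystanders have not moved.

```bash
python3 -c "
from station import manip
print(manip.hand_in())"
```

```text
the job is handed in; nothing more can be done
None
```

I hefted the left, middle and right tins in that order, lifting each about 5 cm and setting it back upright on its own pad. The wrist force read about 2.4 N, 5.9 N and 2 N, so the middle tin is clearly the heaviest.

I then picked the middle tin up again and handed in while holding it:
- **Held tin:** it hangs level, with its underside at about 145 mm. The force is steady at about 6 N and the joints are at rest.
- **Other two tins:** the last pictures show them upright on the blue and red pads. The detectors put them within a few millimetres of where they started.
- **Bystanders:** the red box, the rock and the pink ball look unmoved in the pictures; I did not measure them.

No check failed. `hand_in` gives no verdict, so I have no confirmation beyond these checks. The clock stood at about 29 s of the 72 s allowed.

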